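# Change the tiles on the pen plotter

### The job

Swap the wooden tiles on the desktop pen plotter. Gently open its clear hood fully to its stop, lift the pen fully with the lever on the head before you touch a drawn tile, then move every drawn tile from the deck to the cork mat and lay every blank tile from the desk in a bay of the deck, one to a bay, all flat; finally lower the pen again with its lever and gently close the hood fully. Leave the mug, the books and the dish alone.

Things in the scene. Friction and masses are not known exactly. Their poses are not given: they have to be found in the camera images.
- plotter: fixed pen plotter: white deck 270 (x) x 250 (y) x 40 mm high; origin at the centre of its underside. Its +x points away from the robot along the row of bays (at y = -65 mm), +y to the hood's hinge. A rail at y = +107 mm carries the stiff grey head (44 x 46 mm, top 123 mm above the desk; its place along x varies); the pen hangs at y = +44 mm.
- hood (a joint): angle of the clear hood: 0 shut on the deck, 1.7 rad open against its stop. Stiff friction hinge: it stays at any angle, about 6 N at the handle lifts it. A clear plastic box open below, 270 x 226 mm, 95 mm high; its free (-y) side goes up and over towards +y. May start slightly ajar.
- hood_handle (a point): middle of the hood's steel handle bar: round, 12 mm thick, 110 mm long, along the plotter's x, 35 mm out from the hood's -y wall (a thin stay at each end). Shut: 105 mm above the desk, 30 mm below the hood's top, 263 mm to -y of the hinge and 65 mm above it. Open: 293 mm above the desk, 98 mm to +y of the hinge, the wall below it. Its axes turn with the hood.
- hood_hinge (a point): middle of the hood's hinge line, on the deck's +y edge, 40 mm above the desk; the line runs along the plotter's x axis. x and y axes are the plotter's.
- pen_lever (a joint): pen-lift lever on the head: 0 pen down (lever slopes 0.4 rad below level), 0.9 rad pen fully lifted (0.5 rad above level). It stays where it is left; about 1.5 N at the tip moves it.
- lever_tip (a point): centre of the lever's black round end knob: a disc 18 mm in diameter and 12 mm thick, its axis along the plotter's y axis, 58 mm from the pivot on the side towards -x. About 62 mm above the desk with the pen down, 113 mm with it lifted.
- lever_pivot (a point): pivot of the pen-lift lever on the head's -x face, 85 mm above the desk; the pivot line is along the plotter's y axis. x and y axes are the plotter's.
- bay0 (a point): centre of one of the three bays in the plotter's white deck, at deck level (40 mm above the desk). Nearest the robot. Bays lie in a row along the plotter's own x axis at 76 mm pitch (bay0 nearest the robot) and are parted by grey ribs 6 mm wide and 3 mm high, so a bay is 70 mm wide in x; it is open in y. x and y axes are the plotter's.
- bay1 (a point): centre of one of the three bays in the plotter's white deck, at deck level (40 mm above the desk). Middle. Bays lie in a row along the plotter's own x axis at 76 mm pitch (bay0 nearest the robot) and are parted by grey ribs 6 mm wide and 3 mm high, so a bay is 70 mm wide in x; it is open in y. x and y axes are the plotter's.
- bay2 (a point): centre of one of the three bays in the plotter's white deck, at deck level (40 mm above the desk). Farthest. Bays lie in a row along the plotter's own x axis at 76 mm pitch (bay0 nearest the robot) and are parted by grey ribs 6 mm wide and 3 mm high, so a bay is 70 mm wide in x; it is open in y. x and y axes are the plotter's.
- mat_top (a point): centre of the top of the cork mat, 190 (x) x 140 (y) x 4 mm, fixed flat on the desk; x and y along its sides.
- blank1: Blank plywood memory-game tile 54 x 54 x 9 mm, 30 g; origin at the centre of its underside, z up. Plain on top; starts flat on the desk between plotter and mat. Two or three are there. None if absent.
- blank2: Blank plywood memory-game tile 54 x 54 x 9 mm, 30 g; origin at the centre of its underside, z up. Plain on top; starts flat on the desk between plotter and mat. Two or three are there. None if absent.
- blank3: Blank plywood memory-game tile 54 x 54 x 9 mm, 30 g; origin at the centre of its underside, z up. Plain on top; starts flat on the desk between plotter and mat. Two or three are there. None if absent.
- drawn1: Drawn plywood memory-game tile 54 x 54 x 9 mm, 30 g; origin at the centre of its underside, z up. A ring and star are drawn on its top; starts in a bay of the deck. One or two are there. None if absent.
- drawn2: Drawn plywood memory-game tile 54 x 54 x 9 mm, 30 g; origin at the centre of its underside, z up. A ring and star are drawn on its top; starts in a bay of the deck. One or two are there. None if absent.
- drawn3: Drawn plywood memory-game tile 54 x 54 x 9 mm, 30 g; origin at the centre of its underside, z up. A ring and star are drawn on its top; starts in a bay of the deck. One or two are there. None if absent.
- mug: white mug, 80 mm wide and 90 mm high, a bystander; origin at the centre of its underside.
- books: two grey-and-white books lying flat, 130 x 180 x 32 mm, a bystander; origin at the centre of the underside.
- candle_dish: small white dish 90 mm wide, a bystander; origin at the centre of its underside.
Not all that is in view belongs to the job. What is shaped like the blank3 but yellow is not meant. What is shaped like the blank2 but blue is not meant.

How it is judged:
By the outcome, as a careful person would: the job done as asked, in the order asked, and still so for the second after the job is handed in, with the robot touching nothing.
Of blank1, blank2, blank3 only 2 to 3 are there at a start; the rules pass over those that are not, and their reading is None.
Of drawn1, drawn2, drawn3 only 1 to 2 are there at a start; the rules pass over those that are not, and their reading is None.
At some moment in a run one of blank1, blank2, blank3, drawn1, drawn2, drawn3 may be knocked a few centimetres aside while the robot is not near it.
Once in a run the grip may slacken for a moment while it holds something.
It also fails if it takes over 210 s, if anything falls off the work surface, if the arm or the gripper's body presses on something with over 40 N, if the wrist force passes 120 N, or if a joint passes its speed limit or range.

### The arm

A 6-joint arm with a two-finger parallel gripper is mounted at the origin on the work surface. World frame = base frame: x ahead of the robot, y to its left, z up, the work surface at z = 0. Lengths are in m, angles in rad, forces in N, time in s.
With the tool pointing down it reaches from about 0.4 to 0.825 m from the base axis. Payload 7 kg.
Tool frame: the origin (TCP) lies midway between the tips of the shut fingers; the grasp point (between the pads) lies 19 mm behind it; z points along the fingers, y is the line along which they close (so a half turn about z gives the same grasp; the last joint's range is limited). The gripper opens to 85 mm and grips with 20 to 120 N. Pads are 22 mm wide; open, the fingers measure 114 mm over their backs; the gripper's body (76 mm by 85 mm) begins 54 mm behind the grasp point. The pads swing forward as they close: fully open they stand 13 mm farther back than shut.
Start: joints at [-0.954, 0.359, 0.012, 0, -1.224, -0.288], TCP at [0.218, -0.639, 0.231] pointing down, gripper open.
Joint ranges: [-3.07, 3.07], [-1.43, 2.12], [-1.02, 1.25], [-3.03, 1.67], [-3.05, -0], [-3.03, 3.03]. Speed limits (rad/s): [2.39, 2.39, 3.01, 3.14, 3.14, 3.14].

### API

Orientations are given as a unit quaternion [w, x, y, z].
In Python, from station import telemetry, optics, job_done, nets gives the robot as it stands. The module is installed in compiled form; this text tells all that it offers.
- The arm moves only by the tool jog_arm, never from a script. Its argument "commands" is a list that holds one entry, the list of rows, each a list of 5 numbers: the finger opening in m, from 0 to 0.0854, then the shift along the world's x, y, z in m, then the turn about the world's z in rad. In form: [[[gripper, tx, ty, tz, yaw], ...]]. A call has exactly 8 rows; each row shifts and turns the commanded pose from where the row before left it; what a row does not reach is not made up. A row lasts 1/10 s, in which the tool goes at most 50 mm and 8.59 degrees, less where a joint would pass 70% of its speed; a pose out of reach is approached as far as the arm can. A call is refused whole if a number of a shift passes 0.05 or a number of a turn 0.15, either way. A call with a gripper value outside its range is refused whole. The fingers move at their own pace and stop on an object; "squeeze" is the grip in N (left out, the last holds). Time passes only in rows, so rows that do not move let the fingers close, or fill a call up. It gives the time, the measured TCP pose, the force, the opening and the grip force at its end, in the units of the state.
- telemetry.read_state(): the state, without advancing time (a new reading comes with each control period).
- optics.snapshot(name): name is "scene" or "top"; returns a dict with "frame" (420x560x3 uint8, blue, green, red), "range_z" (420x560 float32, m along the optical axis (not along the pixel's ray), 0 where there is no reading), "fov_y" (degrees; the focal length in pixels is half the picture's height over the tangent of half this angle, whatever the lens; pixels are square), "cx", "cy" (the principal point, pixels), "R" (3x3) and "t" (3): a world point X has camera coordinates R X + t. Camera axes: x right, y down, z forward; pixel columns grow to the right and rows downward; lengths in m; the calibration is good to about 2 mm. A picture is of the moment at which its call begins.
- job_done(): hands the job in; it is judged then, once.
Trained networks look in a picture, given as the dict that the camera call returned (one of the last four; its "shot" number tells which), for a name from the list of things; names that differ only in an ending like _2 or _b are one class to them, and where a whole thing is asked for, a point or a joint stands for the part that bears it (a point fixed in the world has none). Each returns a list of dicts, best first, with "p" (0 to 1); they miss things now and then, are a little off and sometimes report something else, mostly with a low value. They report only what shows in the picture. A call takes as long as a camera call. They do not tell look-alikes from the thing itself.
- nets.outline_of(query, picture): "pixels" (420x560 bool, what is visible of it) and "bbox" ([centre column, centre row, width, height] in pixels, round what is visible of it).
- nets.mark_of(query, picture): "position" ([column, row] in pixels: a listed point, or the origin of a listed thing).
The state is a dict: "clock": time; "joint_positions": joint angles; "qvel": joint speeds; "effort": joint torques, N m; "position": TCP position; "orientation": TCP orientation; "wrist_force": force on the tool from outside, world axes, zero at the start; "moment": the same for the moment, N m; "grip_width": finger opening in m; "grip_force": force on a finger pad.
Only numpy, scipy, OpenCV 4.12 (cv2) and the standard library are available. Lean on these libraries where they do the work, as an engineer would, in place of code of your own. Each camera call takes 0.05 s, during which the arm holds its last target. There are 200 camera calls.

## Working session

There is one attempt and no reset: what is moved stays moved. The work goes in short steps, Python scripts to look and compute and a tool call to move; the robot and the scene stay as the last step left them, time stands still between calls to the robot, and variables do not carry over. Pictures are saved under pics/ and viewed, at most 14 in all, crops included, and the job is handed in when it is done.

Besides the shell and the picture viewer there is one more tool, called after "Call:" as name(argument=value, ...) on one line, values as JSON. jog_arm: Moves the arm, as the interface text tells. Its arguments: {"type":"object","properties":{"commands":{"type":"array","items":{"type":"array","items":{"type":"array","items":{"type":"number"}}}},"squeeze":{"type":"number"}},"required":["commands"]}

```bash
mkdir -p pics; cat > h.py <<'E'
import numpy as np,cv2
from station import telemetry, optics, job_done, nets
def f(s): return s["frame"].shape[0]/2/np.tan(np.radians(s["fov_y"])/2)
def toworld(s,u,v,z=None):
    """pixel -> world; z given: intersect the plane, else use range"""
    k=f(s); R=np.array(s["R"]);t=np.array(s["t"])
    d=np.array([(u-s["cx"])/k,(v-s["cy"])/k,1.])
    c=-R.T@t; w=R.T@d
    if z is not None: return c+w*(z-c[2])/w[2]
    return c+w*s["range_z"][int(round(v)),int(round(u))]
def topix(s,X):
    p=np.array(s["R"])@np.array(X)+np.array(s["t"]); return f(s)*p[0]/p[2]+s["cx"],f(s)*p[1]/p[2]+s["cy"]
E
python3 - <<'E'
from h import *
for n in ["scene","top"]:
    s=optics.snapshot(n); cv2.imwrite(f"pics/{n}0.png",s["frame"])
    R=np.array(s["R"]);print(n,"cam",(-R.T@np.array(s["t"])).round(3),"fwd",R[2].round(2),f(s))
    for q in ["bay0","bay1","bay2","mat_top","hood_handle","hood_hinge","lever_tip","lever_pivot","plotter","blank1","drawn1","mug","books","candle_dish"]:
        z={"bay0":.04,"bay1":.04,"bay2":.04,"mat_top":.004,"hood_handle":.105,"hood_hinge":.04,"lever_tip":.062,"lever_pivot":.085,"drawn1":.04}.get(q,0)
        print(q,[(round(m["p"],2),np.round(m["position"]).astype(int).tolist(),toworld(s,*m["position"],z).round(3).tolist()) for m in nets.mark_of(q,s)[:6] if m["p"]>.15])
print({k:np.round(v,3).tolist() for k,v in telemetry.read_state().items()})
E
```

```text
scene cam [ 1.404 -0.202  0.755] fwd [-0.79  0.14 -0.6 ] 500.24781235647845
bay0 [(0.93, [310, 211], [0.491, 0.032, 0.04]), (0.74, [324, 233], [0.576, 0.046, 0.04]), (0.56, [335, 253], [0.642, 0.053, 0.04])]
bay1 [(0.93, [310, 211], [0.491, 0.032, 0.04]), (0.74, [324, 233], [0.576, 0.046, 0.04]), (0.56, [335, 253], [0.642, 0.053, 0.04])]
bay2 [(0.93, [310, 211], [0.491, 0.032, 0.04]), (0.74, [324, 233], [0.576, 0.046, 0.04]), (0.56, [335, 253], [0.642, 0.053, 0.04])]
mat_top [(0.56, [167, 225], [0.453, -0.304, 0.004])]
hood_handle [(0.72, [297, 192], [0.499, -0.003, 0.105]), (0.25, [335, 252], [0.709, 0.031, 0.105])]
hood_hinge []
lever_tip []
lever_pivot []
plotter []
blank1 [(0.85, [369, 326], [0.812, 0.082, 0.0]), (0.81, [231, 274], [0.632, -0.167, 0.0]), (0.73, [228, 218], [0.441, -0.16, 0.0]), (0.51, [246, 192], [0.337, -0.104, 0.0])]
drawn1 [(0.6, [336, 251], [0.636, 0.057, 0.04])]
mug [(0.57, [286, 322], [0.779, -0.074, 0.0])]
books [(0.92, [171, 313], [0.723, -0.293, -0.0])]
candle_dish [(0.6, [154, 177], [0.233, -0.344, 0.0])]
top cam [ 0.198 -0.056  1.504] fwd [ 0.21 -0.01 
[... 763 characters left out ...]
[222, 130], [0.807, 0.072, 0.0]), (0.6, [306, 180], [0.628, -0.165, 0.0]), (0.56, [239, 230], [0.495, 0.043, 0.0])]
drawn1 []
mug [(0.91, [268, 139], [0.765, -0.063, 0.0])]
books [(0.89, [346, 150], [0.71, -0.295, 0.0]), (0.29, [255, 189], [0.614, -0.012, -0.0])]
candle_dish [(0.48, [388, 312], [0.223, -0.358, 0.0])]
{'clock': 1.5, 'joint_positions': [-0.954, 0.359, 0.012, 0.0, -1.224, -0.288], 'qvel': [-0.001, -0.002, -0.002, -0.0, 0.002, -0.0], 'effort': [0.001, -58.297, 29.366, 6.942, -0.001, -0.0], 'position': [0.218, -0.639, 0.231], 'orientation': [-0.0, -0.164, 0.987, -0.0], 'wrist_force': [-0.287, 0.416, 0.391], 'moment': [-0.021, 0.007, -0.01], 'grip_force': 0.0, 'grip_width': 0.085}
```

View pics/scene0.png

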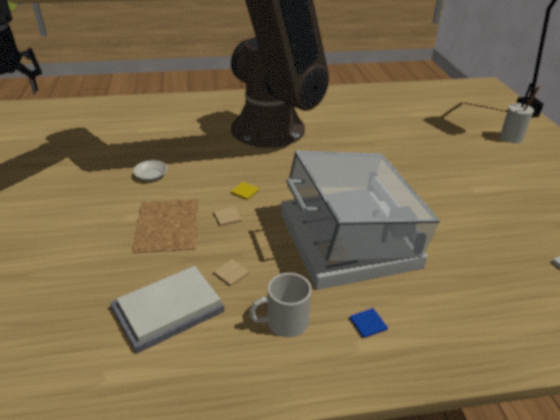

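View pics/top0.png

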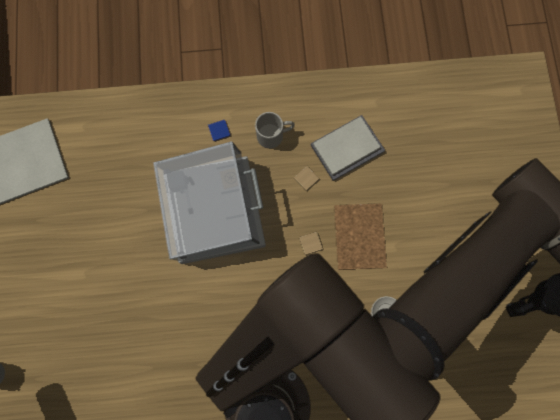

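The scene shows two plain tiles at (228,217) and (231,272). The look-alikes are a yellow tile at (245,190) and a blue one at (369,323), which I'll leave alone. The mat is at (167,225) and the plotter around (355,215). In the top view the handle is near (252,190). Next, a close crop of the plotter in both views.

```bash
python3 - <<'E'
from h import *
a=cv2.imread("pics/scene0.png")[145:280,205:435];b=cv2.imread("pics/top0.png")[135:270,145:330]
g=lambda im:cv2.convertScaleAbs(cv2.resize(im,None,fx=3.4,fy=3.4,interpolation=cv2.INTER_CUBIC),alpha=1.0)
cv2.imwrite("pics/c1.png",g(a)); cv2.imwrite("pics/c2.png",g(b))
E
```

```text
(no output)
```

View pics/c1.png

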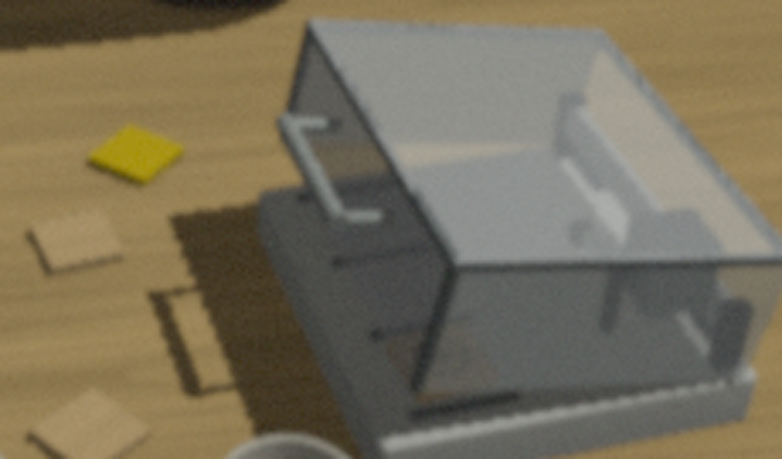

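View pics/c2.png

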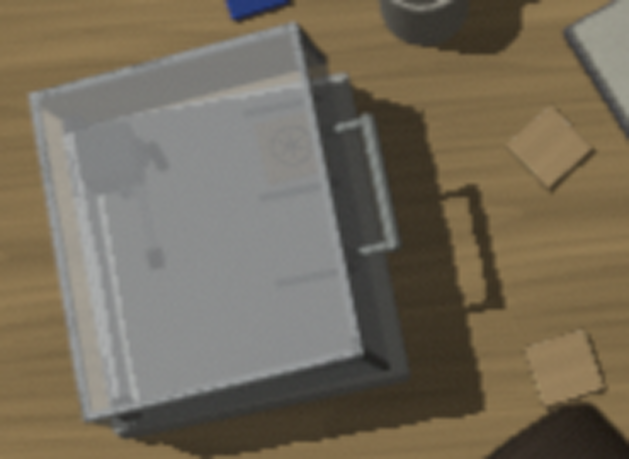

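The scene crop shows the hood slightly ajar, with one drawn tile in the far bay (tile at top-crop (290,147)). The lever knob is at top-crop (155,258) and the head at (112,158). Next I'll fit the plotter pose.

```bash
python3 - <<'E'
from h import *
from scipy.optimize import least_squares
s=optics.snapshot("scene");t=optics.snapshot("top")
C=lambda x,y:(205+x/3.4,145+y/3.4); T=lambda x,y:(145+x/3.4,135+y/3.4)
# (plotter coords, pixel, camera)
obs=[((.135,-.125,.04),C(382,440),s),((-.135,-.125,.04),C(262,197),s),((.135,.125,.04),C(752,377),s),((.135,-.125,.04),T(350,78),t),
 ((-.076,-.065,.04),(310,211),s),((0,-.065,.04),(324,233),s),((.076,-.065,.04),(335.5,252),s),
 ((0,-.065,.04),(238,205),t),((-.076,-.065,.04),(237,226),t),((.076,-.065,.04),(232,178),t)]
for p,px,c in obs: print(p,toworld(c,*px,p[2]).round(3))
def W(v,p):
    c,n=np.cos(v[2]),np.sin(v[2]); return np.array([v[0]+c*p[0]-n*p[1],v[1]+n*p[0]+c*p[1],p[2]])
r=least_squares(lambda v:np.concatenate([np.subtract(topix(c,W(v,p)),px) for p,px,c in obs]),[.57,.1,.15],loss="soft_l1")
v=r.x;print(v.round(4),np.round(r.fun.reshape(-1,2),1).tolist())
# hood angle: fit handle ends
hd=[(-1,C(288,120),s),(1,C(340,215),s),(1,T(368,118),t),(-1,T(393,246),t)]
def H(v,a,e): 
    y,z=-.263,.065; return W(v,(e*.055,.125+np.cos(a)*y+np.sin(a)*z,.04-np.sin(a)*y+np.cos(a)*z))
for nm,fun,x0 in [("a",lambda q:np.concatenate([np.subtract(topix(c,H(v,q[0],e)),px) for e,px,c in hd]),[.05])]:
    q=least_squares(fun,x0);print(q.x,q.fun.round(1)); print("handle",H(v,q.x[0],0))
kn=T(155,258)
print("knob",toworld(t,*kn,.062),"head",toworld(t,*T(112,158),.123))
for n,px in [("b1",(228,217)),("b2",(231,272))]: print(n,toworld(s,*px,.009))
for n,px in [("b1",T(565,367)),("b2",T(550,148))]: print(n,toworld(t,*px,.009))
print("drawn",toworld(t,*T(290,147),.049)); np.save("v.npy",v)
E
```

```text
(0.135, -0.125, 0.04) [0.7   0.002 0.04 ]
(-0.135, -0.125, 0.04) [ 0.451 -0.028  0.04 ]
(0.135, 0.125, 0.04) [0.679 0.243 0.04 ]
(0.135, -0.125, 0.04) [ 0.697 -0.001  0.04 ]
(-0.076, -0.065, 0.04) [0.491 0.032 0.04 ]
(0, -0.065, 0.04) [0.575 0.046 0.04 ]
(0.076, -0.065, 0.04) [0.64  0.056 0.04 ]
(0, -0.065, 0.04) [0.559 0.038 0.04 ]
(-0.076, -0.065, 0.04) [0.498 0.045 0.04 ]
(0.076, -0.065, 0.04) [0.641 0.05  0.04 ]
[0.5581 0.1101 0.1036] [[-0.7, 1.9], [-0.8, -3.4], [2.3, 0.0], [-0.4, -2.6], [2.3, -0.7], [-1.2, -2.8], [-0.9, 0.3], [-2.7, -1.8], [3.0, 2.8], [-1.2, 0.2]]
[0.15598955] [ 2.3  1.3  2.4  3.1 -3.   0.7 -2.9  2.1]
handle [ 0.57099687 -0.01396201  0.14506987]
knob [0.54830349 0.17102521 0.062     ] head [0.61880037 0.19150968 0.123     ]
b1 [ 0.44784581 -0.15957236  0.009     ]
b2 [ 0.63673193 -0.16809975  0.009     ]
b1 [ 0.43590899 -0.16167054  0.009     ]
b2 [ 0.62868902 -0.16792045  0.009     ]
drawn [0.63760371 0.05406002 0.049     ]
```

Call:
jog_arm(commands=[[[0.03,0.022,0.036,0.003,-0.028],[0.03,0.022,0.036,0.003,-0.028],[0.03,0.022,0.036,0.003,-0.028],[0.03,0.022,0.036,0.003,-0.028],[0.03,0.022,0.036,0.003,-0.028],[0.03,0.022,0.036,0.003,-0.028],[0.03,0.022,0.036,0.003,-0.028],[0.03,0.022,0.036,0.003,-0.028]]], squeeze=30)

```text
clock: 2.4
position: [0.3946, -0.3493, 0.2558]
orientation: [0.0, -0.052, 0.999, -0.0]
wrist_force: [0.3, -0.4, 0.1]
grip_width: 0.0302
grip_force: 0.0
```

Call:
jog_arm(commands=[[[0.03,0.022,0.036,0,0],[0.03,0.022,0.036,0,0],[0.03,0.022,0.036,0,0],[0.03,0.022,0.036,0,0],[0.03,0.022,0.036,0,0],[0.03,0.022,0.036,0,0],[0.03,0.022,0.036,0,0],[0.03,0,0,0,0]]])

```text
clock: 3.2
position: [0.5501, -0.0954, 0.255]
orientation: [0.0, -0.054, 0.999, 0.0]
wrist_force: [-1.1, -1.4, 0.3]
grip_width: 0.0302
grip_force: 0.0
```

```bash
python3 - <<'E'
from h import *
s=optics.snapshot("scene");t=optics.snapshot("top")
a=s["frame"][140:260,255:375];b=t["frame"][150:230,215:295]
cv2.imwrite("pics/c3.png",np.hstack([cv2.resize(a,(400,400),interpolation=3),cv2.resize(b,(400,400),interpolation=3)]))
for c in(s,t): print([(round(m["p"],2),np.round(m["position"],1).tolist()) for m in nets.mark_of("hood_handle",c)[:3]])
E
```

```text
[(0.57, [295.6, 195.8])]
[(0.83, [255.7, 187.5])]
```

View pics/c3.png

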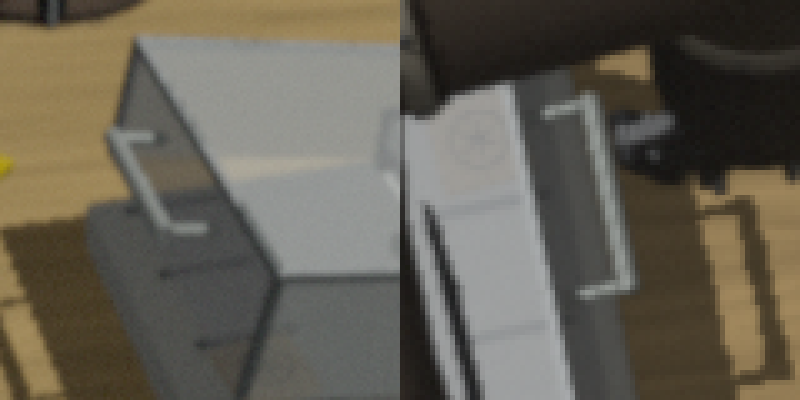

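The left half is the scene view, with the handle ends at (288.6,180.5) and (305.1,208.4). The right half is the top view, with the ends at (261,207.4) and (253,169). Next I triangulate these.

```bash
python3 - <<'E'
from h import *
from scipy.optimize import least_squares
s=optics.snapshot("scene");t=optics.snapshot("top")
E=[]
for a,b in [((288.6,180.5),(261,207.4)),((305.1,208.4),(253,169))]:
    r=least_squares(lambda X:np.r_[np.subtract(topix(s,X),a),np.subtract(topix(t,X),b)],[.57,-.02,.14]); E.append(r.x); print(r.x.round(4),r.fun.round(1))
d=E[1]-E[0];m=(E[0]+E[1])/2;print("len",np.linalg.norm(d),"yaw",np.arctan2(d[1],d[0]),"mid",m.round(4))
a=np.arcsin((m[2]-.04)/.2709)-np.arctan2(65,263);yaw=.10
print("hood",a,"hinge",(m[:2]+.2709*np.cos(a+np.arctan2(65,263))*np.array([-np.sin(yaw),np.cos(yaw)])).round(4))
E
```

```text
[ 0.5197 -0.0284  0.151 ] [-0.2  0.  -0.3 -0. ]
[ 0.6265 -0.0145  0.1537] [-0.5  0.  -0.7 -0.1]
len 0.10773887916962087 yaw 0.12954051105400183 mid [ 0.5731 -0.0215  0.1524]
hood 0.18536910888571229 hinge [0.5485 0.2238]
```

Call:
jog_arm(commands=[[[0.03,0.012,0.037,0,0],[0.03,0.011,0.037,0,0],[0.03,0,0,-0.02,0],[0.03,0,0,-0.03,0],[0.03,0,0,-0.03,0],[0.03,0,0,-0.02,0],[0.03,0,0,-0.015,0],[0.03,0,0,0,0]]])

```text
clock: 4.3
position: [0.5693, -0.0261, 0.1384]
orientation: [-0.002, -0.052, 0.999, -0.0]
wrist_force: [0.2, 0.6, 0.4]
grip_width: 0.03
grip_force: 0.0
```

Call:
jog_arm(commands=[[[0.0,0,0,0,0],[0.0,0,0,0,0],[0.0,0,0,0,0],[0.0,0,0,0,0],[0.0,0,0,0,0],[0.0,0,0,0,0],[0,0,0,0,0],[0.0,0,0,0,0]]], squeeze=30)

```text
clock: 5.1
position: [0.5709, -0.0237, 0.1406]
orientation: [0.0, -0.052, 0.999, 0.001]
wrist_force: [-0.7, 6.0, -6.9]
grip_width: 0.0106
grip_force: 29.7
```

```bash
python3 - <<'E'
import numpy as np
R=.271;p0=.43;p=np.linspace(p0,1.93,41)
a=R*(np.cos(p0)-np.cos(p));z=R*(np.sin(p)-np.sin(p0))
P=np.c_[-.108*a,.994*a,z].round(3);D=np.diff(P,axis=0)
for k in range(0,40,8):print([[0]+r.tolist()+[0] for r in D[k:k+8].round(3)],P[k+8])
E
```

```text
[[0, 0.0, 0.004, 0.009, 0], [0, -0.001, 0.005, 0.009, 0], [0, -0.001, 0.005, 0.009, 0], [0, 0.0, 0.006, 0.009, 0], [0, -0.001, 0.005, 0.008, 0], [0, 0.0, 0.006, 0.008, 0], [0, -0.001, 0.007, 0.008, 0], [0, -0.001, 0.006, 0.008, 0]] [-0.005  0.044  0.068]
[[0, -0.001, 0.007, 0.007, 0], [0, 0.0, 0.007, 0.007, 0], [0, -0.001, 0.008, 0.007, 0], [0, -0.001, 0.007, 0.007, 0], [0, -0.001, 0.008, 0.006, 0], [0, -0.001, 0.008, 0.006, 0], [0, -0.001, 0.009, 0.006, 0], [0, -0.001, 0.008, 0.005, 0]] [-0.012  0.106  0.119]
[[0, 0.0, 0.009, 0.005, 0], [0, -0.001, 0.009, 0.005, 0], [0, -0.001, 0.009, 0.005, 0], [0, -0.001, 0.009, 0.004, 0], [0, -0.001, 0.01, 0.003, 0], [0, -0.002, 0.009, 0.004, 0], [0, -0.001, 0.01, 0.003, 0], [0, -0.001, 0.01, 0.002, 0]] [-0.02   0.181  0.15 ]
[[0, -0.001, 0.009, 0.002, 0], [0, -0.001, 0.01, 0.002, 0], [0, -0.001, 0.01, 0.002, 0], [0, -0.001, 0.01, 0.001, 0], [0, -0.001, 0.011, 0.001, 0], [0, -0.001, 0.01, 0.0, 0], [0, -0.001, 0.01, 0.0, 0], [0, -0.001, 0.01, 0.0, 0]] [-0.028  0.261  0.158]
[[0, -0.001, 0.01, -0.001, 0], [0, -0.002, 0.01, -0.001, 0], [0, -0.001, 0.01, -0.002, 0], [0, -0.001, 0.01, -0.002, 0], [0, -0.001, 0.01, -0.002, 0], [0, -0.001, 0.009, -0.003, 0], [0, -0.001, 0.01, -0.003, 0], [0, -0.001, 0.01, -0.003, 0]] [-0.037  0.34   0.141]
```

Call:
jog_arm(commands=[[[0,0,0.004,0.009,0],[0,-0.001,0.005,0.009,0],[0,-0.001,0.005,0.009,0],[0,0,0.006,0.009,0],[0,-0.001,0.005,0.008,0],[0,0,0.006,0.008,0],[0,-0.001,0.007,0.008,0],[0,-0.001,0.006,0.008,0]]])

```text
clock: 5.9
position: [0.5657, 0.0189, 0.2093]
orientation: [-0.0, -0.052, 0.999, -0.001]
wrist_force: [0.4, -1.6, -5.1]
grip_width: 0.0105
grip_force: 29.2
```

Call:
jog_arm(commands=[[[0,-0.001,0.007,0.007,0],[0,0,0.007,0.007,0],[0,-0.001,0.008,0.007,0],[0,-0.001,0.007,0.007,0],[0,-0.001,0.008,0.006,0],[0,-0.001,0.008,0.006,0],[0,-0.001,0.009,0.006,0],[0,-0.001,0.008,0.005,0]]])

```text
clock: 6.7
position: [0.5586, 0.0787, 0.2624]
orientation: [0.0, -0.052, 0.999, -0.002]
wrist_force: [-4.7, -13.8, 10.4]
grip_width: 0.0103
grip_force: 29.8
```

Call:
jog_arm(commands=[[[0,0,0.009,0.005,0],[0,-0.001,0.009,0.005,0],[0,-0.001,0.009,0.005,0],[0,-0.001,0.009,0.004,0],[0,-0.001,0.01,0.003,0],[0,-0.002,0.009,0.004,0],[0,-0.001,0.01,0.003,0],[0,-0.001,0.01,0.002,0]]])

```text
clock: 7.5
position: [0.551, 0.1545, 0.2945]
orientation: [0.001, -0.052, 0.999, -0.001]
wrist_force: [-8.6, -9.8, 17.1]
grip_width: 0.0105
grip_force: 31.4
```

Call:
jog_arm(commands=[[[0,-0.001,0.009,0.005,0],[0,-0.001,0.01,0.004,0],[0,-0.001,0.01,0.003,0],[0,-0.001,0.01,0.001,0],[0,-0.001,0.011,0.001,0],[0,-0.001,0.01,0,0],[0,-0.001,0.01,0,0],[0,-0.001,0.01,0,0]]])

```text
clock: 8.3
position: [0.5415, 0.2362, 0.3045]
orientation: [-0.001, -0.052, 0.999, -0.001]
wrist_force: [-8.4, -3.9, 1.4]
grip_width: 0.0104
grip_force: 30.4
```

Call:
jog_arm(commands=[[[0,-0.002,0.01,-0.001,0],[0,-0.002,0.01,-0.001,0],[0,-0.002,0.01,-0.002,0],[0,-0.002,0.01,-0.002,0],[0,-0.002,0.01,-0.002,0],[0,-0.001,0.009,-0.003,0],[0,-0.001,0.006,-0.002,0],[0,-0.001,0.005,-0.002,0]]])

```text
clock: 9.1
position: [0.5324, 0.3083, 0.2914]
orientation: [0.003, -0.053, 0.999, 0.001]
wrist_force: [8.1, 0.2, 3.7]
grip_width: 0.0102
grip_force: 30.3
```

Call:
jog_arm(commands=[[[0,0,0.004,-0.001,0],[0,0,0.004,-0.002,0],[0,-0.001,0.004,-0.001,0],[0,0,0.004,-0.002,0],[0,-0.001,0.003,-0.001,0],[0,0,0.003,-0.001,0],[0,0,0.003,-0.001,0],[0,0,0,0,0]]])

```text
clock: 9.9
position: [0.5309, 0.3206, 0.2866]
orientation: [0.002, -0.051, 0.999, -0.008]
wrist_force: [4.8, -42.0, 30.6]
grip_width: 0.0105
grip_force: 34.6
```

Call:
jog_arm(commands=[[[0,0,-0.005,0.002,0],[0,0,-0.003,0.002,0],[0.03,0,0,0,0],[0.03,0,0,0,0],[0.03,0,0,0,0],[0.03,0,0,0.02,0],[0.03,0,0,0.04,0],[0.03,0,0,0.03,0]]])

```text
clock: 10.7
position: [0.5278, 0.3241, 0.3758]
orientation: [0.0, -0.053, 0.999, 0.0]
wrist_force: [-0.0, 0.8, 0.7]
grip_width: 0.03
grip_force: 0.0
```

```bash
python3 - <<'E'
from h import *
s=optics.snapshot("scene");t=optics.snapshot("top")
cv2.imwrite("pics/s2.png",cv2.resize(s["frame"][100:310,200:480],(800,600),interpolation=3))
for n,c in(("s",s),("t",t)):
  for q,z in [("hood_handle",.293),("hood_hinge",.04),("lever_tip",.062),("lever_pivot",.085),("bay0",.04),("drawn1",.04),("blank1",.0)]:
    print(n,q,[(round(m["p"],2),np.round(m["position"]).astype(int).tolist(),toworld(c,*m["position"],z).round(3).tolist()) for m in nets.mark_of(q,c)[:5] if m["p"]>.2])
E
```

```text
s hood_handle [(0.92, [457, 114], [0.53, 0.322, 0.293])]
s hood_hinge [(0.87, [399, 216], [0.539, 0.234, 0.04])]
s lever_tip [(0.49, [378, 214], [0.551, 0.175, 0.062])]
s lever_pivot [(0.66, [385, 219], [0.598, 0.173, 0.085])]
s bay0 [(0.72, [324, 232], [0.573, 0.047, 0.04]), (0.63, [311, 209], [0.483, 0.035, 0.04]), (0.55, [333, 253], [0.642, 0.05, 0.04])]
s drawn1 [(0.93, [333, 251], [0.636, 0.051, 0.04])]
s blank1 [(0.78, [246, 192], [0.339, -0.105, 0.0]), (0.75, [289, 323], [0.782, -0.07, 0.0]), (0.71, [228, 216], [0.434, -0.16, 0.0]), (0.65, [371, 326], [0.813, 0.084, -0.0]), (0.62, [169, 223], [0.44, -0.301, 0.0])]
t hood_handle [(0.91, [113, 201], [0.533, 0.318, 0.293])]
t hood_hinge [(0.96, [173, 215], [0.545, 0.226, 0.04])]
t lever_tip [(0.72, [232, 182], [0.624, 0.048, 0.062]), (0.58, [187, 213], [0.542, 0.181, 0.062])]
t lever_pivot [(0.96, [188, 185], [0.617, 0.171, 0.085])]
t bay0 [(0.86, [231, 180], [0.634, 0.052, 0.04]), (0.74, [232, 178], [0.641, 0.051, 0.04]), (0.57, [236, 206], [0.558, 0.045, 0.04]), (0.56, [237, 233], [0.477, 0.047, 0.04])]
t drawn1 [(0.76, [231, 177], [0.645, 0.052, 0.04])]
t blank1 [(0.93, [310, 243], [0.438, -0.158, 0.0]), (0.87, [306, 176], [0.638, -0.168, 0.0]), (0.79, [221, 128], [0.813, 0.075, 0.0]), (0.66, [292, 281], [0.333, -0.096, 0.0]), (0.51, [109, 202], [0.612, 0.42, 0.0])]
```

View pics/s2.png

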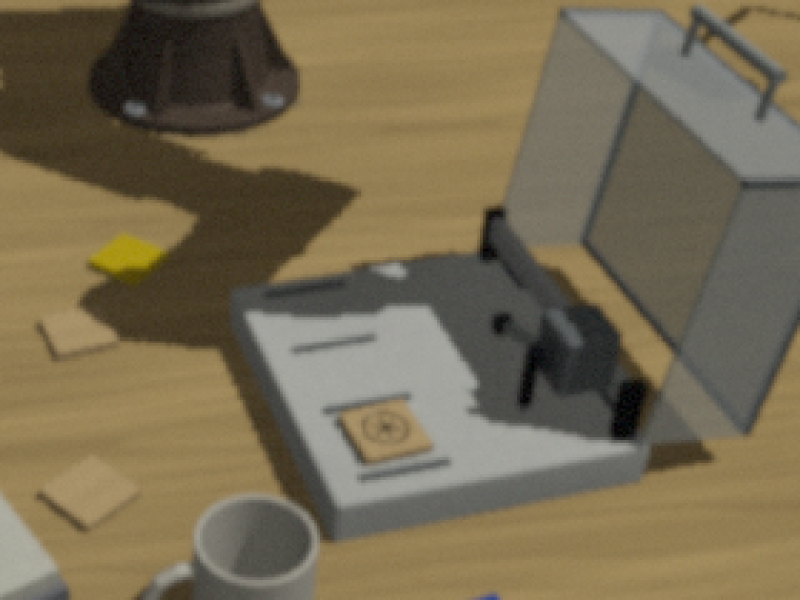

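The hood is fully open, with the handle at crop (740,45). One drawn tile lies in the far bay at crop (385,428). The lever knob is at crop (502,323), on the near side of the head at (580,345).

```bash
python3 - <<'E'
from h import *
from scipy.optimize import least_squares
s=optics.snapshot("scene");t=optics.snapshot("top")
# knob: dark pixels by depth
for c,(u0,v0) in ((s,(376,213)),(t,(190,211))):
    L=[]
    for v in range(v0-6,v0+7):
        for u in range(u0-6,u0+7):
            X=toworld(c,u,v)
            if c["frame"][v,u].mean()<75 and .045<X[2]<.085: L.append(np.r_[X,u,v])
    L=np.array(L); print(len(L), L.mean(0).round(3) if len(L) else "", L.min(0)[:3].round(3),L.max(0)[:3].round(3))
S=lambda x,y:(200+x/2.857,100+y/2.857)
obs=[((.135,-.125,.04),S(333,510),s),((-.135,-.125,.04),S(235,293),s),((.135,.125,.04),S(648,447),s)]
for p,px,c in obs: print(p,toworld(c,*px,p[2]).round(3))
for a in [((265,292),(345,282)),((292,350),(375,338)),((325,411),(410,397)),((360,478),(450,463))]: print("rib",*[toworld(s,*S(*q),.043)[:2].round(3) for q in a])
print("drawn",toworld(s,*S(385,428),.049))
cv2.imwrite("pics/t2.png",cv2.resize(t["frame"][120:270,140:340],(800,600),interpolation=3))
E
```

```text
75 [5.60000e-01 1.69000e-01 7.10000e-02 3.76733e+02 2.13453e+02] [0.542 0.163 0.057] [0.588 0.176 0.083]
41 [5.49000e-01 1.70000e-01 6.80000e-02 1.90561e+02 2.10073e+02] [0.533 0.162 0.045] [0.563 0.185 0.077]
(0.135, -0.125, 0.04) [ 0.711 -0.002  0.04 ]
(-0.135, -0.125, 0.04) [ 0.449 -0.028  0.04 ]
(0.135, 0.125, 0.04) [0.681 0.244 0.04 ]
rib [ 0.455 -0.003] [0.45  0.067]
rib [0.535 0.004] [0.529 0.074]
rib [0.611 0.014] [0.604 0.082]
rib [0.686 0.024] [0.68  0.092]
drawn [0.6424259  0.05242732 0.049     ]
```

View pics/t2.png

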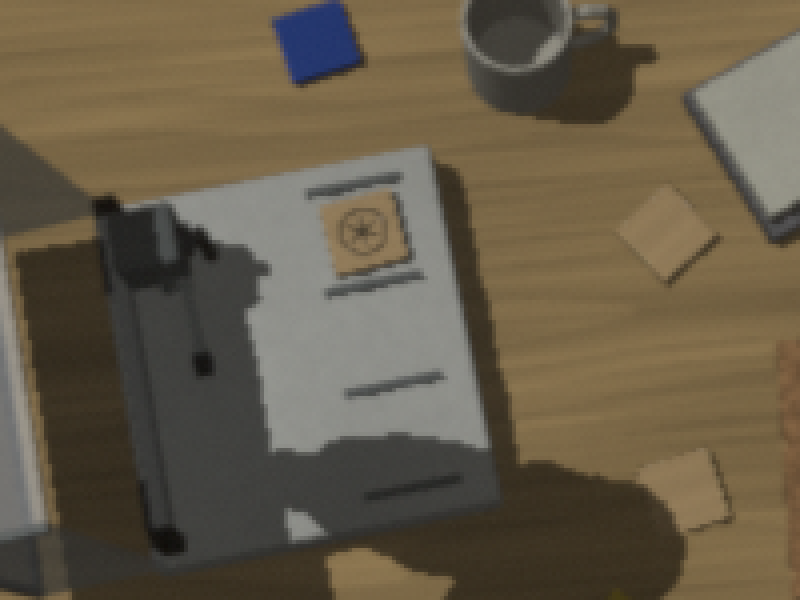

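The top view (crop scale 4) shows the knob at (203,363), the ribs near (353,186), (375,284), (394,386) and (413,488), the drawn tile at (365,232), and the blanks at (668,234) and (688,490).

```bash
python3 - <<'E'
from h import *
from scipy.optimize import least_squares
s=optics.snapshot("scene");t=optics.snapshot("top")
S=lambda x,y:(200+x/2.857,100+y/2.857);T=lambda x,y:(140+x/4,120+y/4)
obs=[((.135,-.125,.04),S(333,510),s),((-.135,-.125,.04),S(235,293),s),((.135,.125,.04),S(648,447),s),((.135,-.125,.04),T(430,150),t)]
for x,a,b in [(-.114,(305,287),(413,488)),(-.038,(333.5,344),(394,386)),(.038,(367.5,404),(375,284)),(.114,(405,470.5),(353,186))]:
    obs+=[((x,-.065,.043),S(*a),s),((x,-.065,.043),T(*b),t)]
def W(v,p):
    c,n=np.cos(v[2]),np.sin(v[2]); return np.array([v[0]+c*p[0]-n*p[1],v[1]+n*p[0]+c*p[1],p[2]])
r=least_squares(lambda v:np.concatenate([np.subtract(topix(c,W(v,p)),px) for p,px,c in obs]),[.57,.1,.12],loss="soft_l1")
v=r.x;print(v.round(4),np.round(r.fun.reshape(-1,2),1).tolist());np.save("v.npy",v)
for i in range(3):print("bay",i,W(v,((i-1)*.076,-.065,.04)).round(4))
a,b=S(502,323),T(203,363)
q=least_squares(lambda X:np.r_[np.subtract(topix(s,X),a),np.subtract(topix(t,X),b)],[.55,.17,.06]);print("knob",q.x.round(4),q.fun.round(1))
k=least_squares(lambda X:np.r_[np.subtract(topix(s,[*X,.062]),a),np.subtract(topix(t,[*X,.062]),b)],[.55,.17]);print("knob@.062",k.x.round(4),k.fun.round(1))
print("drawn",toworld(t,*T(365,232),.049).round(4),"b2",toworld(t,*T(668,234),.009).round(4),"b1",toworld(t,*T(686,490),.009).round(4), toworld(s,*S(88,492),.009).round(4),toworld(s,*S(77,332),.009).round(4))
E
```

```text
[0.5589 0.1087 0.1098] [[0.0, -1.6], [-1.8, -2.5], [1.4, -0.6], [0.2, -2.7], [0.0, -0.0], [-0.3, -0.9], [0.3, -1.1], [-0.4, -1.3], [-0.3, -1.1], [-0.5, -1.1], [-0.8, -1.1], [0.4, -1.4]]
bay 0 [0.4905 0.0358 0.04  ]
bay 1 [0.566  0.0441 0.04  ]
bay 2 [0.6415 0.0525 0.04  ]
knob [0.5486 0.1709 0.0629] [-0.1  0.  -0.2 -0. ]
knob@.062 [0.5483 0.1711] [-0.1  0.2 -0.2  0.1]
drawn [0.6381 0.0513 0.049 ] b2 [ 0.6287 -0.1686  0.009 ] b1 [ 0.4371 -0.1627  0.009 ] [ 0.6373 -0.1686  0.009 ] [ 0.4444 -0.1618  0.009 ]
```

Call:
jog_arm(commands=[[[0.035,0.005,-0.04,0,0],[0.035,0.005,-0.04,-0.02,0],[0.035,0.005,-0.04,-0.05,0],[0.035,0.005,-0.033,-0.05,0],[0.035,0,0,-0.05,0],[0.035,0,0,-0.05,0],[0.035,0,0,-0.03,0],[0.035,0,0,0,0]]])

```text
clock: 12.5
position: [0.5434, 0.1828, 0.1395]
orientation: [-0.004, -0.052, 0.999, -0.002]
wrist_force: [-0.2, 0.4, 0.2]
grip_width: 0.0351
grip_force: 0.0
```

```bash
python3 - <<'E'
from h import *
s=optics.snapshot("scene")
cv2.imwrite("pics/s3.png",cv2.resize(s["frame"][150:270,310:470],(800,600),interpolation=3))
E
```

```text
(no output)
```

View pics/s3.png

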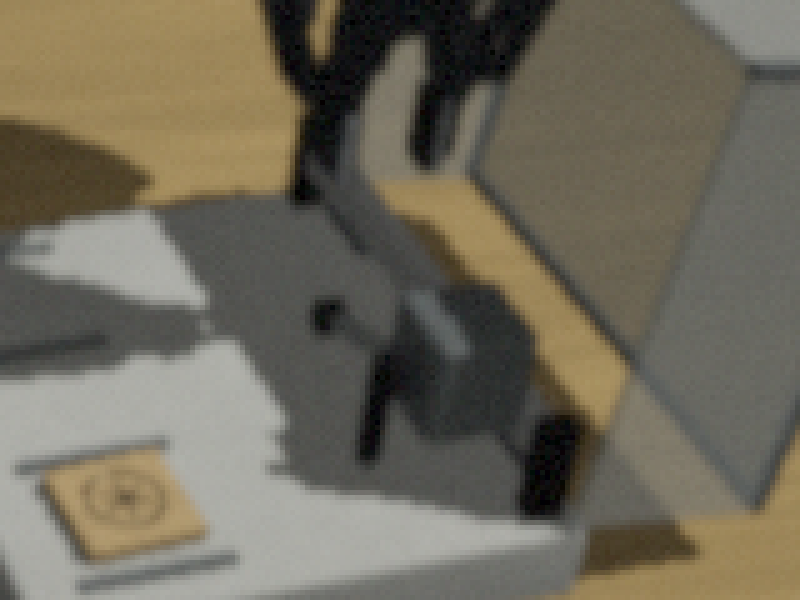

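The gripper hangs above the knob, which is at crop (328,316). The fingertips are at (305,190) and (430,160).

Call:
jog_arm(commands=[[[0.035,0,0,0,0],[0.035,0,0,0,0],[0.035,0,0,-0.02,0],[0.035,0,0,-0.02,0],[0.035,0,0,-0.02,0],[0.035,0,0,0,0],[0.035,0,0,0,0],[0.035,0,0,0,0]]], squeeze=20)

```text
clock: 13.35
position: [0.5466, 0.1851, 0.0851]
orientation: [0.001, -0.052, 0.999, 0.001]
wrist_force: [-0.1, 0.1, -0.2]
grip_width: 0.0354
grip_force: 0.0
```

Call:
jog_arm(commands=[[[0.035,0.002,-0.007,0,0],[0.035,0,-0.007,0,0],[0.035,0,0,0,0],[0.035,0,0,-0.01,0],[0.035,0,0,-0.01,0],[0.035,0,0,-0.01,0],[0.035,0,0,0,0],[0.035,0,0,0,0]]])

```text
clock: 14.15
position: [0.5478, 0.1705, 0.0531]
orientation: [-0.001, -0.053, 0.999, -0.0]
wrist_force: [-0.8, 0.2, 0.2]
grip_width: 0.0351
grip_force: 0.0
```

Call:
jog_arm(commands=[[[0,0,0,0,0],[0,0,0,0,0],[0,0,0,0,0],[0,0,0,0,0],[0,0,0,0,0],[0,0,0,0,0],[0,0,0,0,0],[0,0,0,0,0]]])

```text
clock: 14.95
position: [0.5482, 0.1699, 0.0541]
orientation: [0.0, -0.052, 0.999, -0.0]
wrist_force: [2.0, -4.9, -0.2]
grip_width: 0.0114
grip_force: 25.9
```

Call:
jog_arm(commands=[[[0,-0.002,0,0.007,0],[0,-0.002,0,0.008,0],[0,-0.001,0,0.007,0],[0,0,0,0.008,0],[0,0.001,0,0.007,0],[0,0.002,0,0.007,0],[0,0.003,0,0.006,0],[0,0.001,0,0.003,0]]])

```text
clock: 15.75
position: [0.5499, 0.1701, 0.1068]
orientation: [-0.0, -0.052, 0.999, -0.0]
wrist_force: [3.6, -4.2, -6.4]
grip_width: 0.0114
grip_force: 21.6
```

Call:
jog_arm(commands=[[[0,0,0,0.001,0],[0,0,0,0.001,0],[0,0,0,0,0],[0,0,0,0,0],[0,0,0,0,0],[0,0,0,0,0],[0,0,0,0,0],[0,0,0,0,0]]])

```text
clock: 16.55
position: [0.5505, 0.1703, 0.1084]
orientation: [0.0, -0.052, 0.999, -0.0]
wrist_force: [6.7, -5.5, -8.4]
grip_width: 0.0112
grip_force: 21.2
```

Call:
jog_arm(commands=[[[0.035,0,0,-0.002,0],[0.035,0,0,0,0],[0.035,0,0,0,0],[0.035,0,0,0,0],[0.035,0,0,0.04,0],[0.035,0,0,0.05,0],[0.035,0,-0.03,0.01,0],[0.035,0,-0.04,0,0]]])

```text
clock: 17.35
position: [0.5515, 0.1018, 0.2101]
orientation: [0.003, -0.054, 0.999, 0.001]
wrist_force: [0.6, -0.0, -0.7]
grip_width: 0.0349
grip_force: 0.0
```

Call:
jog_arm(commands=[[[0.07,-0.02,-0.05,0,0],[0.07,-0.02,-0.05,0,0],[0.07,-0.02,-0.05,0,0],[0.07,-0.02,-0.05,0,0],[0.07,-0.02,-0.05,0,0],[0.07,0,-0.05,0,0],[0.07,0,-0.05,0,0],[0.07,0,-0.05,0,0]]])

```text
clock: 18.15
position: [0.457, -0.2834, 0.2076]
orientation: [0.001, -0.053, 0.999, -0.0]
wrist_force: [1.8, 0.6, -0.3]
grip_width: 0.0698
grip_force: 0.0
```

```bash
cat > tiles.py <<'E'
from h import *
def tiles(c,zs):
    """plywood quads: refine nets' outline corner fit -> centre, yaw at the top-face height"""
    out=[]
    for q in ("blank1","drawn1"):
        for m in nets.outline_of(q,c):
            if m["p"]<.3: continue
            px=np.argwhere(m["pixels"])[:,::-1]
            if len(px)<20: continue
            col=c["frame"][m["pixels"]].mean(0).round()
            z=zs[q]
            W=np.array([toworld(c,u,v,z)[:2] for u,v in px],np.float32)
            (cx,cy),(w,h),a=cv2.minAreaRect(W*1000)
            out.append((q,round(m["p"],2),(round(cx),round(cy)),(round(w),round(h)),round(np.radians((a+45)%90-45),2),px.mean(0).round().tolist(),col.tolist()))
    return out
E
python3 - <<'E'
from tiles import *
s=optics.snapshot("scene");t=optics.snapshot("top")
for c in(s,t):
    for o in tiles(c,{"blank1":.009,"drawn1":.049}):print(o)
cv2.imwrite("pics/s4.png",np.hstack([cv2.resize(s["frame"][150:270,310:470],(400,300)),cv2.resize(t["frame"][120:270,140:340],(400,300))]))
E
```

```text
('blank1', 0.77, (635, -166), (60, 60), np.float64(0.66), [231.0, 271.0], [102.0, 142.0, 164.0])
('blank1', 0.73, (340, -108), (60, 60), np.float64(-0.75), [244.0, 190.0], [27.0, 144.0, 165.0])
('blank1', 0.6, (440, -162), (67, 58), np.float64(0.2), [227.0, 215.0], [99.0, 139.0, 161.0])
('blank1', 0.59, (809, 79), (58, 56), np.float64(0.23), [368.0, 322.0], [134.0, 69.0, 35.0])
('blank1', 0.57, (326, 349), (433, 1035), np.float64(-0.76), [399.0, 200.0], [105.0, 113.0, 114.0])
('drawn1', 0.7, (644, 51), (62, 57), np.float64(0.18), [334.0, 251.0], [97.0, 132.0, 152.0])
('blank1', 0.75, (804, 82), (56, 54), np.float64(0.25), [219.0, 130.0], [125.0, 67.0, 49.0])
('drawn1', 0.93, (637, 53), (57, 54), np.float64(0.17), [231.0, 178.0], [98.0, 130.0, 151.0])
```

View pics/s4.png

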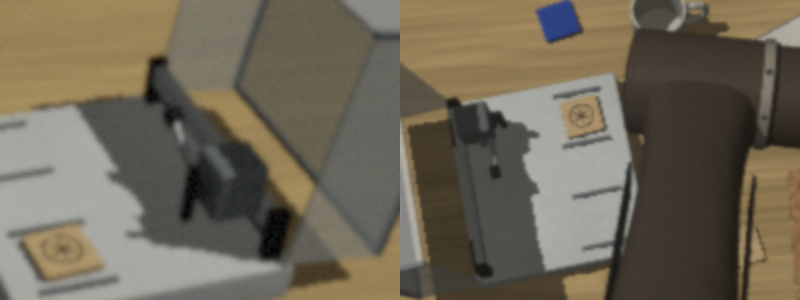

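The lever now slopes up, with the knob moved to about (496,172) in the top half. I'll check this numerically along with the next measurement. Then the drawn tile, at about (639,52) mm, yaw 0.17.

```bash
python3 - <<'E'
from h import *
t=optics.snapshot("top");s=optics.snapshot("scene")
for a in (.5,.7,.8,.9):
    X=[.6019-.058*np.cos(a-.4),.1765-.0058,.085+.058*np.sin(a-.4)]
    print(a,np.round(topix(t,X),1),np.round(topix(s,X),1))
g=t["frame"].mean(2); print(g[198:216,182:196].astype(int))
E
```

```text
0.5 [189. 210.] [376.5 202.1]
0.7 [188.3 208.3] [377.5 198.6]
0.8 [187.9 207.1] [378.2 197.2]
0.9 [187.5 205.8] [378.8 195.9]
[[ 75  75  73  72  82  94  72  75  75  75  75  74  74  75]
 [ 77  76  76  73  88 104  77  76  75  75  75  75  76  75]
 [ 75  75  75  72  87 106  80  75  76  77  75  75  76  75]
 [ 76  76  75  72  88 104  84  75  77  75  75  75  75  75]
 [ 75  76  74  70  68  74  56  63  74  75  76  75  75  75]
 [ 77  74  65  44  41  40  37  51  73  74  74  76  77  76]
 [ 77  75  64  38  33  29  31  46  66  74  76  75  75  75]
 [ 76  74  64  41  32  31  31  38  59  74  75  75  75  75]
 [ 75  76  65  44  33  31  28  37  58  75  76  76  76  77]
 [ 76  75  68  46  31  28  28  33  54  73  75  76  75  76]
 [ 75  76  72  59  33  30  34  41  59  75  74  74  74  76]
 [ 75  76  75  70  60  60  67  69  71  76  75  74  76  76]
 [ 75  77  75  76  73  74  76  74  74  76  75  75  75  75]
 [ 75  76  76  76  76  76  77  75  74  76  75  76  77  75]
 [ 75  76  76  77  76  75  75  76  77  76  76  75  76  75]
 [ 76  76  76  76  77  75  76  76  76  75  75  75  75  75]
 [ 76  76  76  76  77  76  77  77  76  79  76  76  76  75]
 [ 77  75  75  77  76  76  75  76  77  75  76  75  75  75]]
```

Call:
jog_arm(commands=[[[0.07,0.03,0.05,0,0],[0.07,0.03,0.05,0,0],[0.07,0.03,0.05,0,0],[0.07,0.03,0.05,0,0],[0.07,0.03,0.05,0,0.03],[0.07,0.03,0.05,0,0.03],[0.07,0.003,0.04,0,0],[0.07,0,0,0,0]]])

```text
clock: 19.35
position: [0.615, 0.0217, 0.2066]
orientation: [0.0, -0.086, 0.996, 0.0]
wrist_force: [0.4, -0.7, -0.1]
grip_width: 0.0701
grip_force: 0.0
```

Call:
jog_arm(commands=[[[0.07,0.013,0.015,-0.03,0],[0.07,0.012,0.015,-0.03,0],[0.07,0,0,-0.03,0],[0.07,0,0,-0.03,0],[0.07,0,0,-0.02,0],[0.07,0,0,-0.01,0],[0.07,0,0,0,0],[0.07,0,0,0,0]]], squeeze=25)

```text
clock: 20.15
position: [0.64, 0.0463, 0.0579]
orientation: [0.001, -0.083, 0.997, 0.0]
wrist_force: [0.1, 0.3, 0.6]
grip_width: 0.0699
grip_force: 0.0
```

Call:
jog_arm(commands=[[[0.07,0,0.005,-0.01,0],[0.07,0,0,-0.006,0],[0.07,0,0,-0.005,0],[0.07,0,0,0,0],[0.045,0,0,0,0],[0.045,0,0,0,0],[0.045,0,0,0,0],[0.045,0,0,0,0]]])

```text
clock: 20.95
position: [0.6402, 0.0507, 0.0366]
orientation: [0.001, -0.082, 0.997, 0.0]
wrist_force: [-0.6, -0.2, 5.4]
grip_width: 0.0533
grip_force: 29.6
```

Call:
jog_arm(commands=[[[0.045,0,0,0.03,0],[0.045,0,0,0.04,0],[0.045,0,0,0.04,0],[0.045,-0.019,-0.035,0,0],[0.045,-0.019,-0.035,0,0],[0.045,-0.019,-0.035,0,0],[0.045,-0.019,-0.035,0,0],[0.045,-0.019,-0.035,0,0]]], squeeze=40)

```text
clock: 21.75
position: [0.5432, -0.1254, 0.1456]
orientation: [-0.0, -0.082, 0.997, 0.0]
wrist_force: [1.1, -0.2, -0.5]
grip_width: 0.053
grip_force: 43.4
```

Call:
jog_arm(commands=[[[0.045,-0.019,-0.035,0,0],[0.045,-0.019,-0.035,0,0],[0.045,-0.019,-0.035,0,0],[0.045,-0.019,-0.035,0,0],[0.045,-0.019,-0.035,0,0],[0.045,0,0,0,0],[0.045,0,0,0,0],[0.045,0,0,0,0]]])

```text
clock: 22.55
position: [0.4496, -0.2989, 0.1457]
orientation: [0.0, -0.082, 0.997, 0.0]
wrist_force: [0.0, 0.2, 0.1]
grip_width: 0.0522
grip_force: 43.4
```

Call:
jog_arm(commands=[[[0.045,-0.003,-0.003,-0.04,0],[0.045,0,0,-0.04,0],[0.045,0,0,-0.03,0],[0.045,0,0,-0.02,0],[0.045,0,0,-0.007,0],[0.045,0,0,-0.004,0],[0.045,0,0,0,0],[0.045,0,0,0,0]]])

```text
clock: 23.35
position: [0.4475, -0.3023, 0.0059]
orientation: [0.001, -0.083, 0.997, -0.0]
wrist_force: [-0.4, -0.9, -0.2]
grip_width: 0.0528
grip_force: 43.4
```

Call:
jog_arm(commands=[[[0.045,0,0,-0.002,0],[0.045,0,0,-0.002,0],[0.045,0,0,0,0],[0.07,0,0,0,0],[0.07,0,0,0,0],[0.07,0,0,0,0],[0.07,0,0,0.03,0],[0.07,0,0,0.05,0]]])

```text
clock: 24.15
position: [0.4441, -0.3015, 0.0788]
orientation: [-0.003, -0.082, 0.997, 0.001]
wrist_force: [1.5, -0.5, -0.0]
grip_width: 0.0701
grip_force: 0.0
```

Call:
jog_arm(commands=[[[0.07,0,0,0.05,0],[0.07,0,0,0.05,0],[0.07,0,0,0.05,0],[0.07,-0.01,-0.05,0,0],[0.07,-0.01,-0.05,0,0],[0.07,-0.01,-0.05,0,0],[0.07,0,-0.05,0,0],[0.07,0,0,0,0]]])

```text
clock: 24.95
position: [0.4157, -0.504, 0.229]
orientation: [-0.001, -0.08, 0.997, 0.0]
wrist_force: [-0.6, 1.5, -0.3]
grip_width: 0.0701
grip_force: 0.0
```

```bash
python3 - <<'E'
from tiles import *
s=optics.snapshot("scene");t=optics.snapshot("top")
for c in(s,t):
    for o in tiles(c,{"blank1":.009,"drawn1":.013}):print(o)
cv2.imwrite("pics/s5.png",np.hstack([cv2.resize(s["frame"][150:330,100:370],(400,267)),cv2.resize(t["frame"][120:300,200:470],(400,267))]))
E
```

```text
('blank1', 0.89, (442, -161), (67, 58), np.float64(0.19), [227.0, 216.0], [94.0, 133.0, 154.0])
('blank1', 0.7, (636, -168), (58, 58), np.float64(0.65), [231.0, 272.0], [97.0, 135.0, 157.0])
('blank1', 0.66, (808, 79), (59, 59), np.float64(0.24), [368.0, 322.0], [127.0, 66.0, 36.0])
('blank1', 0.53, (339, -109), (57, 57), np.float64(-0.75), [244.0, 190.0], [23.0, 141.0, 162.0])
('drawn1', 0.83, (450, -301), (63, 52), np.float64(0.18), [168.0, 222.0], [90.0, 127.0, 148.0])
('blank1', 0.91, (632, -168), (54, 56), np.float64(0.67), [306.0, 178.0], [104.0, 142.0, 167.0])
('blank1', 0.89, (806, 80), (55, 52), np.float64(0.29), [219.0, 129.0], [130.0, 69.0, 50.0])
('blank1', 0.85, (436, -161), (55, 52), np.float64(0.22), [311.0, 243.0], [104.0, 143.0, 169.0])
('blank1', 0.55, (335, -107), (54, 55), np.float64(-0.73), [296.0, 280.0], [58.0, 148.0, 172.0])
```

View pics/s5.png

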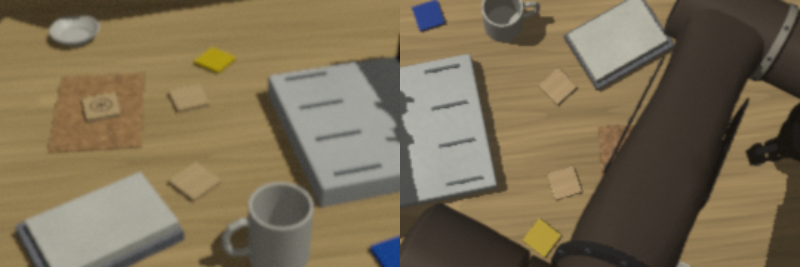

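Call:
jog_arm(commands=[[[0.07,0.003,0.049,0,0],[0.07,0.003,0.049,0,0],[0.07,0.003,0.049,0,0],[0.07,0.003,0.049,0,0],[0.07,0.003,0.049,-0.02,0.02],[0.07,0.003,0.049,-0.03,0.02],[0.07,0.003,0.049,-0.03,0],[0.07,0,0,-0.03,0]]])

```text
clock: 26.05
position: [0.438, -0.1675, 0.1306]
orientation: [0.002, -0.105, 0.994, 0.0]
wrist_force: [0.7, -1.0, -0.0]
grip_width: 0.0701
grip_force: 0.0
```

Call:
jog_arm(commands=[[[0.07,0,0,-0.04,0],[0.07,0,0,-0.02,0],[0.07,0,0,0,0],[0.07,0,0,0,0],[0.07,0,0,0,0],[0.07,0,0,0,0],[0.07,0,0,0,0],[0.07,0,0,0,0]]], squeeze=40)

```text
clock: 26.85
position: [0.4374, -0.1721, 0.0704]
orientation: [0.001, -0.102, 0.995, -0.0]
wrist_force: [-0.6, -0.7, 0.1]
grip_width: 0.07
grip_force: 0.0
```

Call:
jog_arm(commands=[[[0.07,0,0.006,-0.02,0],[0.07,0,0.005,-0.02,0],[0.07,0,0,-0.015,0],[0.07,0,0,-0.01,0],[0.07,0,0,-0.005,0],[0.07,0,0,-0.001,0],[0.045,0,0,0,0],[0.045,0,0,0,0]]])

```text
clock: 27.65
position: [0.4376, -0.161, -0.0005]
orientation: [0.001, -0.102, 0.995, -0.0]
wrist_force: [0.3, -0.3, 0.1]
grip_width: 0.0525
grip_force: 41.8
```

Call:
jog_arm(commands=[[[0.045,0,0,0,0],[0.045,0,0,0,0],[0.045,0,0,0,0],[0.045,0,0,0.03,0],[0.045,0,0,0.04,0],[0.045,0,0,0.04,0],[0.045,0,0,0,0],[0.045,0,0,0,0]]])

```text
clock: 28.45
position: [0.4377, -0.1609, 0.11]
orientation: [0.002, -0.102, 0.995, 0.0]
wrist_force: [-0.7, -0.1, -0.5]
grip_width: 0.0527
grip_force: 42.3
```

Call:
jog_arm(commands=[[[0.045,0.008,0.033,0,-0.03],[0.045,0.009,0.033,0,-0.03],[0.045,0.009,0.033,0,-0.03],[0.045,0.009,0.033,0,0],[0.045,0.009,0.033,0,0],[0.045,0.009,0.032,0,0],[0.045,0,0,0,0],[0.045,0,0,0,0]]])

```text
clock: 29.25
position: [0.4892, 0.0363, 0.1074]
orientation: [-0.001, -0.058, 0.998, -0.0]
wrist_force: [-0.7, -0.2, -0.7]
grip_width: 0.0524
grip_force: 42.3
```

Call:
jog_arm(commands=[[[0.045,0.001,0,-0.03,0],[0.045,0,0,-0.02,0],[0.045,0,0,-0.01,0],[0.045,0,0,-0.005,0],[0.045,0,0,-0.002,0],[0.045,0,0,0,0],[0.045,0,0,0,0],[0.045,0,0,0,0]]])

```text
clock: 30.05
position: [0.4916, 0.0362, 0.0425]
orientation: [0.001, -0.057, 0.998, 0.0]
wrist_force: [-0.2, -0.5, 0.1]
grip_width: 0.0523
grip_force: 42.3
```

Call:
jog_arm(commands=[[[0.045,0,0,-0.002,0],[0.045,0,0,0,0],[0.07,0,0,0,0],[0.07,0,0,0,0],[0.07,0,0,0,0],[0.07,0,0,0.04,0],[0.07,0,0,0.05,0],[0.07,0,0,0.03,0]]])

```text
clock: 30.85
position: [0.4921, 0.0362, 0.1631]
orientation: [0.002, -0.058, 0.998, 0.0]
wrist_force: [0.7, 0.5, 0.6]
grip_width: 0.0699
grip_force: 0.0
```

Call:
jog_arm(commands=[[[0.07,0.023,-0.034,0,0.1],[0.07,0.023,-0.034,0,0.1],[0.07,0.023,-0.034,0,0.1],[0.07,0.023,-0.034,0,0.1],[0.07,0.023,-0.034,0,0.1],[0.07,0.023,-0.034,0,0.05],[0.07,0,0,0,0],[0.07,0,0,0,0]]])

```text
clock: 31.65
position: [0.6289, -0.1689, 0.1587]
orientation: [-0.001, -0.325, 0.946, 0.0]
wrist_force: [-0.3, 0.0, 0.2]
grip_width: 0.0703
grip_force: 0.0
```

```bash
python3 - <<'E'
from tiles import *
s=optics.snapshot("scene");t=optics.snapshot("top")
for c in(s,t):
    for o in tiles(c,{"blank1":.009,"drawn1":.013}):print(o)
E
```

```text
('blank1', 0.92, (444, 49), (68, 59), np.float64(0.1), [312.0, 209.0], [109.0, 146.0, 167.0])
('blank1', 0.64, (808, 79), (59, 56), np.float64(0.23), [368.0, 322.0], [142.0, 74.0, 39.0])
('blank1', 0.58, (635, -169), (60, 57), np.float64(0.66), [231.0, 272.0], [108.0, 149.0, 172.0])
('drawn1', 0.64, (450, -302), (64, 54), np.float64(0.15), [168.0, 222.0], [47.0, 67.0, 80.0])
('drawn1', 0.45, (331, 346), (434, 1028), np.float64(-0.76), [399.0, 201.0], [111.0, 119.0, 121.0])
('blank1', 0.89, (335, -106), (55, 54), np.float64(-0.76), [295.0, 280.0], [64.0, 163.0, 190.0])
('blank1', 0.44, (587, 334), (373, 181), np.float64(0.13), [130.0, 207.0], [130.0, 136.0, 137.0])
('drawn1', 0.83, (446, -300), (53, 53), np.float64(0.17), [359.0, 235.0], [49.0, 67.0, 79.0])
```

Call:
jog_arm(commands=[[[0.07,0.003,0.001,-0.04,0],[0.07,0,0,-0.04,0],[0.07,0,0,-0.03,0],[0.07,0,0,-0.02,0],[0.07,0,0,-0.01,0],[0.07,0,0,0,0],[0.07,0,0,0,0],[0.07,0,0,0,0]]])

```text
clock: 32.75
position: [0.6332, -0.1669, 0.0214]
orientation: [0.001, -0.326, 0.945, -0.0]
wrist_force: [-0.6, -0.0, 0.5]
grip_width: 0.0701
grip_force: 0.0
```

Call:
jog_arm(commands=[[[0.07,0,-0.001,-0.011,0],[0.07,0,0,-0.01,0],[0.07,0,0,0,0],[0.045,0,0,0,0],[0.045,0,0,0,0],[0.045,0,0,0,0],[0.045,0,0,0,0],[0.045,0,0,0,0]]])

```text
clock: 33.55
position: [0.6321, -0.168, -0.0011]
orientation: [0.0, -0.326, 0.945, -0.0]
wrist_force: [0.0, 0.2, 0.2]
grip_width: 0.0527
grip_force: 41.8
```

Call:
jog_arm(commands=[[[0.045,0,0,0.03,0],[0.045,0,0,0.04,0],[0.045,0,0,0.05,0],[0.045,0.001,0.037,0,-0.1],[0.045,0.001,0.037,0,-0.1],[0.045,0.002,0.037,0,-0.1],[0.045,0.002,0.037,0,-0.1],[0.045,0.002,0.037,0,-0.1]]])

```text
clock: 34.35
position: [0.64, 0.0184, 0.119]
orientation: [0.0, -0.08, 0.997, 0.0]
wrist_force: [0.6, 0.3, -0.1]
grip_width: 0.0527
grip_force: 42.2
```

Call:
jog_arm(commands=[[[0.045,0,0.035,0,-0.05],[0.045,0,0,0,0],[0.045,0,0,0,0],[0.045,0,0,-0.03,0],[0.045,0,0,0,0],[0.045,0,0,0,0],[0.045,0,0,0,0],[0.045,0,0,0,0]]])

```text
clock: 35.15
position: [0.6408, 0.0518, 0.09]
orientation: [0.001, -0.057, 0.998, 0.0]
wrist_force: [1.6, 0.7, -0.9]
grip_width: 0.0529
grip_force: 42.2
```

Aligned over bay2, so I lower, release and rise.

Call:
jog_arm(commands=[[[0.045,0,0,-0.03,0],[0.045,0,0,-0.01,0],[0.045,0,0,-0.006,0],[0.045,0,0,-0.003,0],[0.045,0,0,0,0],[0.045,0,0,0,0],[0.07,0,0,0,0],[0.07,0,0,0,0]]])

```text
clock: 35.95
position: [0.6405, 0.0521, 0.0404]
orientation: [0.0, -0.057, 0.998, 0.0]
wrist_force: [-0.3, 1.3, 1.3]
grip_width: 0.0695
grip_force: 0.0
```

Call:
jog_arm(commands=[[[0.07,0,0,0,0],[0.07,0,0,0.03,0],[0.07,0,0,0.05,0],[0.035,0,0,0.05,0],[0.035,-0.03,-0.05,0,0],[0.035,-0.04,-0.05,0,0],[0.035,-0.04,-0.05,0,0],[0.035,-0.04,-0.05,0,0]]])

```text
clock: 36.75
position: [0.5193, -0.1092, 0.1701]
orientation: [0.0, -0.058, 0.998, 0.0]
wrist_force: [0.6, -1.1, 0.5]
grip_width: 0.0346
grip_force: 0.0
```

Call:
jog_arm(commands=[[[0.035,-0.04,-0.05,0,0],[0.035,0,-0.05,0,0],[0.035,0,-0.05,0,0],[0.035,0,-0.05,0,0],[0.035,0,-0.05,0,0],[0.035,0,-0.03,0,0],[0.035,0,0,0,0],[0.035,0,0,0,0]]])

```text
clock: 37.55
position: [0.4889, -0.3776, 0.1694]
orientation: [-0.0, -0.056, 0.998, 0.0]
wrist_force: [0.1, -0.4, -0.5]
grip_width: 0.0352
grip_force: 0.0
```

```bash
python3 - <<'E'
from tiles import *
s=optics.snapshot("scene");t=optics.snapshot("top")
for c in(s,t):
    for o in tiles(c,{"blank1":.049,"drawn1":.013}):print(o)
cv2.imwrite("pics/s6.png",np.hstack([cv2.resize(s["frame"][150:330,100:370],(400,267)),cv2.resize(t["frame"][120:300,140:410],(400,267))]))
E
```

```text
('blank1', 0.94, (644, 51), (64, 60), np.float64(0.11), [334.0, 251.0], [104.0, 140.0, 159.0])
('blank1', 0.73, (839, 63), (56, 53), np.float64(0.22), [368.0, 322.0], [136.0, 69.0, 35.0])
('blank1', 0.69, (495, 36), (61, 57), np.float64(0.12), [312.0, 209.0], [104.0, 141.0, 162.0])
('blank1', 0.58, (395, -112), (58, 64), np.float64(-0.69), [245.0, 190.0], [32.0, 143.0, 164.0])
('blank1', 0.3, (498, -296), (57, 49), np.float64(0.18), [168.0, 222.0], [96.0, 134.0, 155.0])
('drawn1', 0.87, (451, -301), (65, 53), np.float64(0.15), [168.0, 222.0], [95.0, 133.0, 154.0])
('blank1', 0.91, (490, 37), (55, 54), np.float64(0.14), [240.0, 228.0], [116.0, 155.0, 181.0])
('blank1', 0.68, (639, 52), (56, 52), np.float64(0.14), [231.0, 178.0], [115.0, 154.0, 180.0])
('blank1', 0.54, (786, 78), (62, 56), np.float64(0.24), [219.0, 130.0], [132.0, 77.0, 61.0])
('blank1', 0.44, (583, 184), (48, 12), np.float64(0.18), [187.0, 203.0], [57.0, 60.0, 59.0])
('drawn1', 0.72, (446, -300), (55, 54), np.float64(0.17), [359.0, 235.0], [102.0, 139.0, 164.0])
('drawn1', 0.54, (595, 187), (12, 52), np.float64(-0.05), [187.0, 201.0], [60.0, 63.0, 62.0])
```

View pics/s6.png

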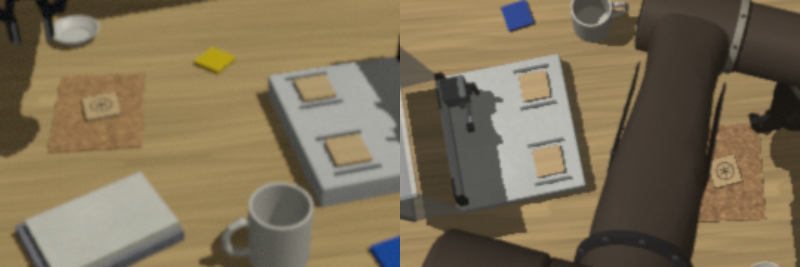

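Call:
jog_arm(commands=[[[0.035,0.007,0.045,0.04,0],[0.035,0.007,0.049,0,0],[0.035,0.007,0.049,0,0],[0.035,0.007,0.049,0,0],[0.035,0.007,0.049,0,0],[0.035,0.007,0.049,0,0],[0.035,0.007,0.049,0,0],[0.035,0.007,0.049,0,0]]])

```text
clock: 38.65
position: [0.544, 0.0058, 0.2034]
orientation: [0.001, -0.058, 0.998, 0.0]
wrist_force: [0.9, -0.1, 0.2]
grip_width: 0.0349
grip_force: 0.0
```

Call:
jog_arm(commands=[[[0.035,0.005,0.05,0,0],[0.035,0,0.05,0,0],[0.035,0,0.03,0,0],[0.035,0,0,0,0],[0.035,0,0,0,0],[0.035,0,0,0,0],[0.035,0,0,0,0],[0.035,0,0,0,0]]], squeeze=20)

```text
clock: 39.45
position: [0.5492, 0.1319, 0.2029]
orientation: [0.0, -0.057, 0.998, 0.0]
wrist_force: [-0.5, 0.7, -0.4]
grip_width: 0.0349
grip_force: 0.0
```

Call:
jog_arm(commands=[[[0.035,0.001,0.02,0,0],[0.035,0,0.018,0,0],[0.035,0,0,0,0],[0.035,0,0,-0.03,0],[0.035,0,0,-0.03,0],[0.035,0,0,-0.025,0],[0.035,0,0,-0.012,0],[0.035,0,0,0,0]]])

```text
clock: 40.25
position: [0.5493, 0.1705, 0.1042]
orientation: [-0.001, -0.057, 0.998, -0.001]
wrist_force: [-0.2, -0.6, -0.1]
grip_width: 0.035
grip_force: 0.0
```

Call:
jog_arm(commands=[[[0,0,0,0,0],[0,0,0,0,0],[0,0,0,0,0],[0,0,0,0,0],[0,0,0,0,0],[0,0,0,0,0],[0,0,0,0,0],[0,0,0,0,0]]])

```text
clock: 41.05
position: [0.551, 0.1703, 0.1071]
orientation: [0.001, -0.057, 0.998, -0.0]
wrist_force: [2.9, -4.9, -2.1]
grip_width: 0.0112
grip_force: 25.7
```

Call:
jog_arm(commands=[[[0,-0.003,0,-0.006,0],[0,-0.002,0,-0.007,0],[0,-0.001,0,-0.007,0],[0,0,0,-0.008,0],[0,0,0,-0.007,0],[0,0.001,0,-0.007,0],[0,0.002,0,-0.007,0],[0,0.001,0,-0.003,0]]])

```text
clock: 41.85
position: [0.5475, 0.1697, 0.0545]
orientation: [-0.001, -0.057, 0.998, -0.001]
wrist_force: [-4.4, -4.4, 4.1]
grip_width: 0.0112
grip_force: 29.9
```

Call:
jog_arm(commands=[[[0,0.001,0,-0.001,0],[0,0,0,0,0],[0,0,0,0,0],[0,0,0,0,0],[0,0,0,0,0],[0,0,0,0,0],[0,0,0,0,0],[0,0,0,0,0]]])

```text
clock: 42.65
position: [0.5479, 0.1697, 0.0535]
orientation: [-0.001, -0.057, 0.998, -0.001]
wrist_force: [-5.1, -4.5, -0.1]
grip_width: 0.0115
grip_force: 29.5
```

Call:
jog_arm(commands=[[[0,0,0,-0.002,0],[0,0.001,0,-0.002,0],[0,0,0,-0.001,0],[0,0,0,0,0],[0,0,0,0,0],[0,0,0,0,0],[0,0,0,0,0],[0,0,0,0,0]]])

```text
clock: 43.45
position: [0.5492, 0.1698, 0.0509]
orientation: [-0.0, -0.057, 0.998, -0.0]
wrist_force: [-13.8, -4.0, 22.1]
grip_width: 0.0112
grip_force: 32.9
```

At the stop. Release, rise and check the lever.

Call:
jog_arm(commands=[[[0,0,0,0.002,0],[0.035,0,0,0,0],[0.035,0,0,0,0],[0.035,0,0,0,0],[0.035,0,0,0.04,0],[0.035,0,0,0.05,0],[0.035,0,0,0.05,0],[0.035,0,0,0.05,0]]])

```text
clock: 44.25
position: [0.5501, 0.1708, 0.242]
orientation: [0.0, -0.057, 0.998, 0.0]
wrist_force: [1.0, 0.5, -0.6]
grip_width: 0.0347
grip_force: 0.0
```

Call:
jog_arm(commands=[[[0.03,0,-0.04,0.05,0],[0.03,0,-0.04,0.05,0],[0.03,0,0,0.04,0],[0.03,0,0,0,0],[0.03,0,0,0,0],[0.03,0,0,0,0],[0.03,0,0,0,0],[0.03,0,0,0,0]]])

```text
clock: 45.05
position: [0.55, 0.1085, 0.3568]
orientation: [-0.001, -0.058, 0.998, -0.0]
wrist_force: [-0.0, -0.1, -0.6]
grip_width: 0.0297
grip_force: 0.0
```

```bash
python3 - <<'E'
from h import *
s=optics.snapshot("scene");t=optics.snapshot("top")
for c,(u,v) in((s,(376,210)),(t,(190,208))):
    g=c["frame"].mean(2)[v-11:v+9,u-8:u+8]; m=g<48; yx=np.argwhere(m); print(len(yx),(yx.mean(0)+[v-11,u-8])[::-1] if len(yx) else "")
for a in (0,.1,.9):
    X=[.6019-.058*np.cos(a-.4),.1707,.085+.058*np.sin(a-.4)]
    print(a,np.round(topix(t,X),1),np.round(topix(s,X),1))
for q in["hood_handle"]:
  for c in(s,t): print([(m["p"],toworld(c,*m["position"],.293).round(3)) for m in nets.mark_of(q,c)[:2]])
cv2.imwrite("pics/s7.png",np.hstack([cv2.resize(s["frame"][90:270,280:550],(400,267)),cv2.resize(t["frame"][130:265,80:282],(400,267))]))
E
```

```text
36 [375.38888889 212.72222222]
25 [190.24 210.52]
0 [190.7 210.8] [375.5 213.2]
0.1 [190.4 211. ] [375.5 210.8]
0.9 [187.5 205.8] [378.8 195.9]
[(0.8, array([0.524, 0.33 , 0.293]))]
[(0.61, array([0.529, 0.318, 0.293])), (0.33, array([0.55 , 0.149, 0.293]))]
```

View pics/s7.png

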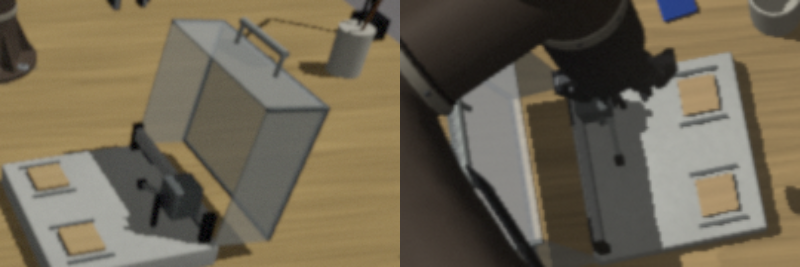

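Call:
jog_arm(commands=[[[0.035,-0.004,0.043,0.01,0],[0.035,-0.004,0.043,0,0],[0.035,-0.004,0.043,0,0],[0.035,-0.004,0.043,0,0],[0.035,-0.004,0.042,0,0],[0.035,0,0,0,0],[0.035,0,0,0,0],[0.035,0,0,0,0]]], squeeze=30)

```text
clock: 46.05
position: [0.5303, 0.3219, 0.3679]
orientation: [0.0, -0.057, 0.998, -0.0]
wrist_force: [-0.4, 0.5, 0.1]
grip_width: 0.0353
grip_force: 0.0
```

Call:
jog_arm(commands=[[[0.035,0,0,-0.03,0],[0.035,0,0,-0.03,0],[0.035,0,0,-0.014,0],[0.035,0,0,-0.01,0],[0.035,0,0,0,0],[0,0,0,0,0],[0,0,0,0,0],[0,0,0,0,0]]])

```text
clock: 46.85
position: [0.5311, 0.3201, 0.2855]
orientation: [0.001, -0.057, 0.998, -0.002]
wrist_force: [2.8, -8.8, 1.8]
grip_width: 0.0104
grip_force: 29.6
```

Call:
jog_arm(commands=[[[0,0,0,0,0],[0,0,0,0,0],[0,0,0,0,0],[0,0,0,0,0],[0,0,0,0,0],[0,0,0,0,0],[0,0,0,0,0],[0,0,0,0,0]]])

```text
clock: 47.65
position: [0.5311, 0.3201, 0.2855]
orientation: [0.001, -0.057, 0.998, -0.001]
wrist_force: [2.6, -9.2, 1.0]
grip_width: 0.0103
grip_force: 29.6
```

```bash
python3 - <<'E'
import numpy as np
R=.271;p0=1.942;p=np.linspace(p0,.242,49)
a=R*(np.cos(p0)-np.cos(p));z=R*(np.sin(p)-np.sin(p0))
P=np.c_[-.12*a,.993*a,z].round(3);D=np.diff(P,axis=0)
for k in range(0,48,8):print([[0]+r.tolist()+[0] for r in D[k:k+8].round(3)],P[k+8])
E
```

```text
[[0, 0.001, -0.009, 0.003, 0], [0, 0.001, -0.009, 0.003, 0], [0, 0.001, -0.009, 0.003, 0], [0, 0.001, -0.009, 0.002, 0], [0, 0.002, -0.01, 0.002, 0], [0, 0.001, -0.009, 0.002, 0], [0, 0.001, -0.01, 0.001, 0], [0, 0.001, -0.009, 0.001, 0]] [ 0.009 -0.074  0.017]
[[0, 0.001, -0.01, 0.001, 0], [0, 0.001, -0.009, 0.0, 0], [0, 0.001, -0.01, 0.0, 0], [0, 0.002, -0.009, 0.0, 0], [0, 0.001, -0.01, -0.001, 0], [0, 0.001, -0.009, -0.001, 0], [0, 0.001, -0.009, -0.001, 0], [0, 0.001, -0.01, -0.002, 0]] [ 0.018 -0.15   0.013]
[[0, 0.001, -0.009, -0.002, 0], [0, 0.001, -0.009, -0.002, 0], [0, 0.001, -0.01, -0.003, 0], [0, 0.002, -0.009, -0.003, 0], [0, 0.001, -0.009, -0.003, 0], [0, 0.001, -0.008, -0.004, 0], [0, 0.001, -0.009, -0.004, 0], [0, 0.001, -0.009, -0.004, 0]] [ 0.027 -0.222 -0.012]
[[0, 0.001, -0.008, -0.005, 0], [0, 0.001, -0.008, -0.004, 0], [0, 0.001, -0.008, -0.006, 0], [0, 0.001, -0.008, -0.005, 0], [0, 0.001, -0.008, -0.006, 0], [0, 0.001, -0.007, -0.006, 0], [0, 0.0, -0.007, -0.006, 0], [0, 0.001, -0.007, -0.007, 0]] [ 0.034 -0.283 -0.057]
[[0, 0.001, -0.007, -0.006, 0], [0, 0.001, -0.007, -0.007, 0], [0, 0.001, -0.006, -0.007, 0], [0, 0.0, -0.006, -0.008, 0], [0, 0.001, -0.006, -0.008, 0], [0, 0.001, -0.005, -0.007, 0], [0, 0.0, -0.006, -0.008, 0], [0, 0.001, -0.004, -0.009, 0]] [ 0.04  -0.33  -0.117]
[[0, 0.0, -0.005, -0.008, 0], [0, 0.001, -0.004, -0.009, 0], [0, 0.001, -0.004, -0.008, 0], [0, 0.0, -0.004, -0.009, 0], [0, 0.0, -0.004, -0.009, 0], [0, 0.001, -0.003, -0.009, 0], [0, 0.0, -0.002, -0.009, 0], [0, 0.0, -0.003, -0.01, 0]] [ 0.043 -0.359 -0.188]
```

Call:
jog_arm(commands=[[[0,0.001,-0.009,0.003,0],[0,0.001,-0.009,0.003,0],[0,0.001,-0.009,0.003,0],[0,0.001,-0.009,0.002,0],[0,0.002,-0.01,0.002,0],[0,0.001,-0.009,0.002,0],[0,0.001,-0.01,0.001,0],[0,0.001,-0.009,0.001,0]]])

```text
clock: 48.45
position: [0.5397, 0.2495, 0.3034]
orientation: [0.002, -0.058, 0.998, 0.002]
wrist_force: [-2.2, 6.6, 4.9]
grip_width: 0.0103
grip_force: 30.4
```

Call:
jog_arm(commands=[[[0,0.001,-0.01,0.001,0],[0,0.001,-0.009,0,0],[0,0.001,-0.01,0,0],[0,0.002,-0.009,0,0],[0,0.001,-0.01,-0.001,0],[0,0.001,-0.009,-0.001,0],[0,0.001,-0.009,-0.001,0],[0,0.001,-0.01,-0.002,0]]])

```text
clock: 49.25
position: [0.549, 0.1726, 0.2992]
orientation: [0.002, -0.058, 0.998, 0.001]
wrist_force: [-1.1, 2.4, 7.7]
grip_width: 0.0106
grip_force: 31.2
```

Call:
jog_arm(commands=[[[0,0.001,-0.009,-0.002,0],[0,0.001,-0.009,-0.002,0],[0,0.001,-0.01,-0.003,0],[0,0.001,-0.009,-0.003,0],[0,0.001,-0.009,-0.003,0],[0,0.001,-0.008,-0.004,0],[0,0.001,-0.009,-0.004,0],[0,0.001,-0.009,-0.004,0]]])

```text
clock: 50.05
position: [0.5575, 0.1001, 0.2727]
orientation: [0.002, -0.057, 0.998, 0.0]
wrist_force: [5.7, 2.8, 2.9]
grip_width: 0.0107
grip_force: 32.0
```

Call:
jog_arm(commands=[[[0,0.001,-0.008,-0.005,0],[0,0.001,-0.008,-0.004,0],[0,0.001,-0.008,-0.006,0],[0,0.001,-0.008,-0.005,0],[0,0.001,-0.008,-0.006,0],[0,0.001,-0.007,-0.006,0],[0,0,-0.007,-0.006,0],[0,0.001,-0.007,-0.007,0]]])

```text
clock: 50.85
position: [0.5649, 0.0387, 0.2277]
orientation: [0.002, -0.058, 0.998, -0.0]
wrist_force: [5.8, -0.7, 6.7]
grip_width: 0.0108
grip_force: 33.5
```

Call:
jog_arm(commands=[[[0,0.001,-0.007,-0.006,0],[0,0.001,-0.007,-0.007,0],[0,0.001,-0.006,-0.007,0],[0,0,-0.006,-0.008,0],[0,0.001,-0.006,-0.008,0],[0,0,-0.005,-0.007,0],[0,0,-0.006,-0.008,0],[0,0.001,-0.004,-0.009,0]]])

```text
clock: 51.65
position: [0.5701, -0.0086, 0.1677]
orientation: [0.002, -0.058, 0.998, -0.0]
wrist_force: [5.9, -6.2, 7.1]
grip_width: 0.0106
grip_force: 34.3
```

Call:
jog_arm(commands=[[[0,0,-0.005,-0.008,0],[0,0.001,-0.004,-0.009,0],[0,0,-0.004,-0.008,0],[0,0,-0.004,-0.009,0],[0,0,-0.004,-0.008,0],[0,0,-0.002,-0.006,0],[0,0,-0.001,-0.004,0],[0,0,0,0,0]]])

```text
clock: 52.45
position: [0.5725, -0.0323, 0.1155]
orientation: [0.003, -0.058, 0.998, -0.0]
wrist_force: [13.0, -4.4, -2.6]
grip_width: 0.0108
grip_force: 34.0
```

Call:
jog_arm(commands=[[[0,0,-0.001,-0.003,0],[0,0,-0.001,-0.003,0],[0,0,-0.001,-0.003,0],[0,0,-0.001,-0.003,0],[0,0,0,-0.003,0],[0,0,0,0,0],[0,0,0,0,0],[0,0,0,0,0]]])

```text
clock: 53.25
position: [0.5731, -0.0366, 0.1011]
orientation: [0.003, -0.058, 0.998, -0.001]
wrist_force: [13.6, -5.9, -0.8]
grip_width: 0.0105
grip_force: 34.5
```

Call:
jog_arm(commands=[[[0,0,-0.001,-0.002,0],[0,0,0,-0.002,0],[0,0,-0.001,-0.002,0],[0,0,0,-0.001,0],[0,0,0,0,0],[0,0,0,0,0],[0,0,0,0,0],[0,0,0,0,0]]])

```text
clock: 54.05
position: [0.5733, -0.0384, 0.0944]
orientation: [0.004, -0.058, 0.998, -0.001]
wrist_force: [13.4, -5.9, 1.7]
grip_width: 0.0103
grip_force: 34.8
```

Call:
jog_arm(commands=[[[0,0,0,-0.002,0],[0,0,0,-0.001,0],[0,0,0,-0.001,0],[0,0,0,0,0],[0,0,0,0,0],[0,0,0,0,0],[0,0,0,0,0],[0,0,0,0,0]]])

```text
clock: 54.85
position: [0.5735, -0.0389, 0.0921]
orientation: [0.004, -0.058, 0.998, -0.001]
wrist_force: [7.9, -5.8, 15.1]
grip_width: 0.0107
grip_force: 36.2
```

Call:
jog_arm(commands=[[[0,0,0,-0.001,0],[0,0,0,-0.001,0],[0,0,0,0,0],[0,0,0,0,0],[0,0,0,0,0],[0,0,0,0,0],[0,0,0,0,0],[0,0,0,0,0]]])

```text
clock: 55.65
position: [0.5736, -0.0389, 0.0919]
orientation: [0.005, -0.059, 0.998, -0.001]
wrist_force: [2.6, -4.6, 30.3]
grip_width: 0.011
grip_force: 37.7
```

At the stop. Release and withdraw: ease off the load, open, back up.

Call:
jog_arm(commands=[[[0,0,0,0.002,0],[0.03,0,0,0.001,0],[0.03,0,0,0,0],[0.03,0,0,0,0],[0.03,0,0,0,0],[0.03,0,0,0.02,0],[0.03,0,0,0.04,0],[0.03,0,0,0.05,0]]])

```text
clock: 56.45
position: [0.5659, -0.0388, 0.1979]
orientation: [-0.004, -0.057, 0.998, -0.0]
wrist_force: [2.0, 0.0, 0.3]
grip_width: 0.0301
grip_force: 0.0
```

Call:
jog_arm(commands=[[[0.03,0,0,0.05,0],[0.03,-0.02,-0.05,0,0],[0.03,-0.02,-0.05,0,0],[0.03,-0.02,-0.05,0,0],[0.03,-0.02,-0.05,0,0],[0.03,-0.02,-0.05,0,0],[0.03,-0.02,-0.05,0,0],[0.03,0,-0.05,0,0]]])

```text
clock: 57.25
position: [0.4539, -0.3671, 0.2493]
orientation: [-0.001, -0.057, 0.998, 0.001]
wrist_force: [1.9, 1.6, 1.3]
grip_width: 0.0299
grip_force: 0.0
```

```bash
python3 - <<'E'
from tiles import *
s=optics.snapshot("scene");t=optics.snapshot("top")
for c in(s,t):
    for o in tiles(c,{"blank1":.049,"drawn1":.013}):print(o[:5])
    print([(m["p"],toworld(c,*m["position"],.105).round(3)) for m in nets.mark_of("hood_handle",c)[:2]])
cv2.imwrite("pics/s8.png",np.hstack([cv2.resize(s["frame"][130:310,140:440],(480,288)),cv2.resize(t["frame"][120:300,140:340],(320,288))]))
E
```

```text
('blank1', 0.67, (841, 64), (56, 55), np.float64(0.2))
('blank1', 0.53, (396, -113), (56, 59), np.float64(-0.72))
('drawn1', 0.6, (450, -302), (64, 55), np.float64(0.16))
[]
('blank1', 0.51, (789, 77), (54, 53), np.float64(0.24))
('drawn1', 0.84, (444, -300), (47, 48), np.float64(0.26))
[(0.76, array([ 0.571, -0.037,  0.105]))]
```

View pics/s8.png

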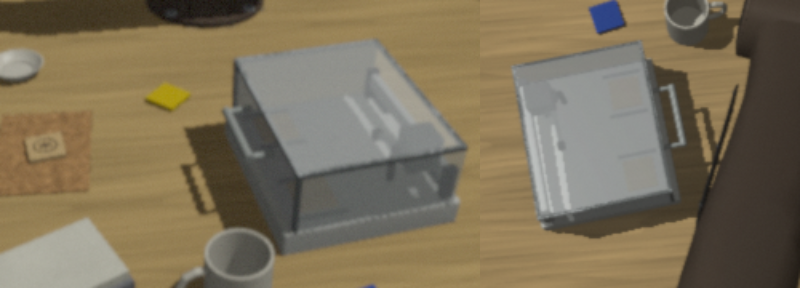

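The hood is shut flush on the deck, with both blanks showing in their bays at (625,95) and (643,172) in the top half. The drawn tile lies on the mat at (45,145). The pen stayed down and the arm is clear, so I hand in.

```bash
python3 -c "
from station import job_done
print(job_done())"
```

```text
the job is handed in; nothing more can be done
None
```

The job is handed in, with no verdict shown: the drawn tile is on the mat, both blanks lie in deck bays (nearest and farthest), the pen is down and the hood is shut.

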